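# Second spanner on the magnetic hook

## Task

Take the combination spanner (the one whose top end is a closed ring) out of the tool stand and hang it by its ring on the magnetic hook on the side of the LC stack, in front of the gas-cylinder spanner that already hangs there. The hook has only just room for both, so push the first one back along the rod with the second until you feel it come up against the rod's collar, then let the ring down on the straight part of the rod behind the upturned tip and let go. The instrument is running and only a magnet holds the hook: work gently, do not bump or lean on the stack, shift the hook or knock off the first spanner, and leave everything else where it stands.

Things in the scene. Friction and masses are not known exactly. Their poses are not given: they have to be found in the camera images.
- hook_root (a point): Magnetic hook on the right-hand (-y) side of the LC stack, 35 mm below its top: steel pot magnet (32 mm across, 10 mm thick) with a 6 mm round black rod screwed into it. This point: on the rod's axis at the magnet's flat outer face. x: out along the rod, level, away from the stack; z: up. The magnet slides on the panel if the hook is pushed down or up with more than about 12 N.
- first_eye (a point): Gas-cylinder spanner on the hook: flat dark steel plate, 9 mm thick. Centre of its hanging hole (13 mm wide); the eye around it is 20 mm wide, the handle below 18 mm, the jaw at the bottom 60 mm, its end 180 mm below. y: along the hole and roughly along the rod; z: up. Its hole's upper edge rests on the rod, so this point is 3.5 mm below the rod's axis.
- ring (a point): Combination spanner with a ratchet ring, bright steel, upright in one of the tool stand's three slots. Centre of its ring: 29 mm outside, 17 mm hole, 12 mm thick, hole along y; grip the ring's sides across x (29 mm). z: up. Below the ring a shank 13 x 6 mm leads to an open jaw 36 mm wide ending 170 mm below this point. Front and back are alike. Hung up, this point is 5.5 mm below the rod's axis.
- tool_stand: Grey plastic bench block, 75 x 150 x 56 mm, fixed. Origin: centre of its underside; z up. Three slots 40 mm long (along x) and 11 mm wide, 45 mm deep, at y = -46, 0 and 46 mm. The tools stand in them with some play, so they may lean by up to 5 degrees; the neighbours reach 126 mm above the bench.
- lc_stack: Two white liquid-chromatography modules on one another, 435 (x) x 345 (y) x 280 mm high, fixed and running, three amber bottles in a tray on the far (+y) half of its top. Origin: centre of its underside; -x is its front. The hook is on its -y side, 90 mm in front of the middle.
- open_spanner_mid (a point): Short double open-ended spanner in another slot, 110 mm long, 36 mm wide, no ring; this point is half-way up. Bystander.
- scraper_mid (a point): Scraper in another slot, 114 mm long, black handle up (24 x 18 mm), blade 36 mm; this point is half-way up. Bystander.
- vial_rack_mid (a point): White vial rack, 115 x 75 x 40 mm, its middle. Bystander.
- reagent_bottle_mid (a point): Amber bottle, 68 mm across, 145 mm high, its middle. Bystander.
- beaker_mid (a point): Glass beaker, 72 mm across, 90 mm high, its middle. Bystander.
- tip_box_mid (a point): Pipette tip box, 122 x 87 x 66 mm, its middle. Bystander.
- column_box_mid (a point): Cardboard column box, 160 x 38 x 22 mm, its middle. Bystander.
- screwdriver_mid (a point): Screwdriver lying on the bench, 170 mm long, its middle. Bystander.
- wash_bottle_mid (a point): White wash bottle, 64 mm across, 150 mm high, its middle. Bystander.
- ring_spanner: The same combination spanner, about 0.16 kg; its origin is the ring's centre, axes as for ring.
- cylinder_spanner: The same gas-cylinder spanner, about 0.4 kg; origin and axes as for first_eye. It hangs 3 to 14 mm short of the rod's collar and slides along the rod under a push of about 2 to 4 N. The straight of the rod takes its 9 mm and the ring's 12 mm with only 1.5 mm to spare, so it must be pushed back to the collar; keep the push under about 14 N.
- hook_axis (a point): A point on the hook rod's axis, 30 mm out from hook_root; same axes. The rod carries a 16 mm collar whose outer face stands 4 to 14.4 mm out from the magnet: how far differs each time and is not measured, it must be felt or seen. From the collar the rod is straight and level for 22.5 mm, then rises at 30 degrees for 14 mm to its round end (35 mm out from the collar, 7 mm up).
Mind the look-alikes: they are no part of the job. Leave any turquoise or yellow look-alike of the ring_spanner alone.

How it is judged:
On the way, in this order (a step that is already met when the one before it is completed fails the run):
1. the ring spanner is drawn up out of the tool stand (height (world z) of ring above 0.226 m), for 0.1 s.
2. the ring is threaded over the hook's tip (x of ring in the frame of hook_root between 0.0165 and 0.04 m and y of ring in the frame of hook_root between -0.009 and 0.009 m and z of ring in the frame of hook_root between -0.011 and 0.013 m), for 0.1 s.
At the end, for the whole second after the job is handed in: Both spanners hang at rest from the hook, upright within 0.2 rad and slower than 40 mm/s: the ring's centre at least 5 mm below the rod's axis (down on the straight, not up on the bend), 18 to 33.5 mm out from the magnet; the first one's hole centre 8 to 22.5 mm out; sideways within 7 and 6 mm (x of first_eye in the frame of hook_root between 0.008 and 0.0225 m and y of first_eye in the frame of hook_root between -0.006 and 0.006 m and z of first_eye in the frame of hook_root between -0.008 and 0 m and x of ring in the frame of hook_root between 0.018 and 0.0335 m and y of ring in the frame of hook_root between -0.007 and 0.007 m and z of ring in the frame of hook_root between -0.01 and -0.005 m and angle between each of ring, first_eye's own z axis and vertical below 0.2 rad and linear speed of each of ring_spanner, cylinder_spanner below 0.04 m/s); the robot touches nothing.
It fails at once if the LC stack with its hook is pressed with more than 18 N (contact force between lc_stack and anything else above 18 N).
It fails at once if the hook is shifted by more than 3 mm (distance of hook_root from where it was at the start of the episode above 0.003 m).
It fails at once if the first spanner is pulled out to the tip or knocked off (x of first_eye in the frame of hook_root above 0.037 m or z of first_eye in the frame of hook_root above 0.006 m or z of first_eye in the frame of hook_root below -0.015 m).
It fails at once if a bystander is moved by more than 30 mm (distance of any of vial_rack_mid, reagent_bottle_mid, beaker_mid, tip_box_mid, column_box_mid, screwdriver_mid, wash_bottle_mid, open_spanner_mid, scraper_mid from where it was at the start of the episode above 0.03 m).
It also fails if it takes over 58 s, if anything falls off the work surface, if the arm or the gripper's body presses on something with over 40 N, if the wrist force passes 120 N, or if a joint passes its speed limit or range.

## Robot

A 6-joint arm with a two-finger parallel gripper is mounted at the origin on the work surface. World frame = base frame: x ahead of the robot, y to its left, z up, the work surface at z = 0. Lengths are in m, angles in rad, forces in N, time in s.
With the tool pointing down it reaches from about 0.3 to 0.875 m from the base axis. Payload 6.4 kg.
Tool frame: the origin (TCP) lies at the centre of the arm's flange, where the gripper is bolted on; the fingertips stand 173 mm ahead of it and the grasp point (between the pads) lies ctrl.grip_point_offset ahead of it (ctrl.grip_point_offset is the distance from the TCP to the grasp point, in m); z points along the fingers, y is the direction in which the jaws open and shut (so a half turn about z gives the same grasp; the last joint's range is limited). The gripper opens to 85 mm and grips with 20 to 120 N. Pads are 22 mm wide; open, the fingers measure 114 mm over their backs; the gripper's body (76 mm by 85 mm) begins 54 mm behind the grasp point. The pads swing forward as they close: fully open they stand 13 mm farther back than shut.
Start: joints at [-1.531, 0.181, 1.607, -0, 1.354, -0.206], TCP at [0.14, -0.558, 0.405] pointing down, gripper open.
Joint ranges: [-2.99, 2.99], [-0.89, 2.07], [0.3, 2.58], [-1.14, 4.28], [0, 2.63], [-3.12, 3.12]. Speed limits (rad/s): [2.57, 2.57, 3.01, 3.14, 3.14, 3.14].

## Interface

Orientations are given as a unit quaternion [w, x, y, z].
In Python, from bench import ctrl, cams, boxes_of, landmark_of gives the robot as it stands.
- The arm moves only by the shell command python3 -m handwheel 'ROWS'. ROWS is JSON, a list of rows, each an object with "offset": the shift along the tool's x, y, z in m, a list of three; "spin": the turn about the tool's z in degrees; "grip": the opening, from 0 (shut) to 1 (fully open). A call has 1 to 20 rows; each row is the pose to reach, as a shift and turn from the pose commanded when the call began, along the tool's axes at that moment; what a row does not reach only later rows make up. A row lasts 1/8 s, in which the tool goes at most 62.5 mm and 10.7 degrees, less where a joint would pass 70% of its speed; a pose out of reach is approached as far as the arm can. A call with a gripper value outside its range is refused whole. The fingers move at their own pace and stop on an object; the grip force is fixed at half the most. Time passes only in rows, so rows that repeat a pose let the fingers close. It gives the time, the measured TCP pose, the force and the opening at its end, in the units of the state.
- ctrl.get_obs(): the state, without advancing time (a new reading comes with each control period).
- cams.camera(name): name is "scene" or "top"; returns a dict with "color" (400x640x3 uint8, red, green, blue), "camera_matrix" (3x3 intrinsics, pixels), "distortion" ([k1, k2, p1, p2, k3] as OpenCV has them; the pictures are not rectified), "view" (4x4, takes a point from world to camera coordinates). Camera axes: x right, y up, looking along -z (the intrinsics and any distortion apply to the point x, -y, -z); pixel columns grow to the right and rows downward; lengths in m; the calibration is good to about 2 mm. A picture is of the moment at which its call begins. There is no depth.
- ctrl.hand_in(): hands the job in, once; it reports no verdict.
Trained networks look in a picture, given as the dict that the camera call returned (one of the last four; its "shot" number tells which), for a name from the list of things; names that differ only in an ending like _2 or _b are one class to them, and where a whole thing is asked for, a point or a joint stands for the part that bears it (a point fixed in the world has none). Each returns a list of dicts, best first, with "confidence" (0 to 1); they miss things now and then, are a little off and sometimes report something else, mostly with a low value. They report only what shows in the picture. A call takes as long as a camera call. They do not tell look-alikes from the thing itself.
- boxes_of(picture, thing): "uv" ([column, row] in pixels, amid what is visible of it).
- landmark_of(picture, thing): "uv" ([column, row] in pixels: a listed point, or the origin of a listed thing).
The state is a dict: "time_s": time; "q": joint angles; "dq": joint speeds; "joint_efforts": joint torques, N m; "eef_pos": TCP position; "eef_rot": TCP orientation; "wrist_force": force on the tool from outside, world axes, zero at the start; "torque": the same for the moment, N m; "opening": opening from 0.0 (shut) to 1.0 (fully open).
Only numpy, scipy, OpenCV 4.12 (cv2) and the standard library are available. Lean on these libraries where they do the work, as an engineer would, in place of code of your own. Each camera call takes 0.05 s, during which the arm holds its last target.

## Working session

There is one attempt and no reset: what is moved stays moved. The work goes in short steps, Python scripts to look and compute and a shell command to move; the robot and the scene stay as the last step left them, time stands still between calls to the robot, and variables do not carry over. Pictures are saved under pics/ and viewed, and the job is handed in when it is done.

```bash
ls; mkdir -p pics; python3 - <<'E'
from bench import ctrl,cams,boxes_of,landmark_of
import cv2,numpy as np
o=ctrl.get_obs();print(o['time_s'],o['eef_pos'],o['eef_rot'],o['wrist_force'],o['opening'],ctrl.grip_point_offset)
for n in ('scene','top'):
    p=cams.camera(n);cv2.imwrite(f'pics/{n}0.png',p['color'][:,:,::-1])
    print(n,p['camera_matrix'].tolist(),p['distortion'],np.round(p['view'],4).tolist())
    for t in ('ring','first_eye','hook_root','hook_axis','tool_stand','lc_stack','open_spanner_mid','scraper_mid'):
        try: print(t,[(np.round(d['uv'],1).tolist(),round(d['confidence'],2)) for d in landmark_of(p,t)][:4])
        except Exception as e: print(t,e)
E
```

```text
pics
0.0 [ 0.13991832 -0.55745805  0.40380432] [-8.50330013e-04  9.92459902e-01  1.22566772e-01  8.11316395e-05] [-0.77266988  0.50915356  0.89478304] 0.9959619535086843 0.1547
scene [[419.91492480144956, 0.0, 319.8646854773205], [0.0, 419.91492480144956, 203.05081044010177], [0.0, 0.0, 1.0]] [-0.06652855  0.          0.          0.          0.        ] [[0.822, 0.5693, -0.0161, -0.5145], [-0.4404, 0.6533, 0.6159, 0.1132], [0.3612, -0.4991, 0.7877, -1.4528], [0.0, 0.0, 0.0, 1.0]]
ring [([287.0, 262.3], 0.74), ([238.8, 203.0], 0.68), ([257.9, 225.7], 0.67)]
first_eye [([353.0, 121.0], 0.83), ([356.5, 255.0], 0.33)]
hook_root [([358.9, 115.2], 0.4)]
hook_axis [([354.5, 122.7], 0.43)]
tool_stand [([257.7, 274.5], 0.87)]
lc_stack [([354.8, 120.7], 0.52)]
open_spanner_mid [([255.2, 265.7], 0.56)]
scraper_mid [([245.7, 277.4], 0.69)]
top [[405.0361123004772, 0.0, 324.6621773505646], [0.0, 405.0361123004772, 202.41288172135455], [0.0, 0.0, 1.0]] [-0.04490556  0.          0.          0.          0.        ] [[0.0242, -0.9997, 0.0003, 0.0393], [0.9924, 0.024, 0.1207, -0.5987], [-0.1206, -0.0026, 0.9927, -1.3335], [0.0, 0.0, 0.0, 1.0]]
ring [([391.2, 261.6], 0.65), ([385.4, 190.2], 0.65), ([358.7, 262.6], 0.58), ([376.9, 226.8], 0.54)]
first_eye [([230.8, 215.2], 0.48)]
hook_root [([220.8, 213.3], 0.6), ([385.3, 232.1], 0.42), ([386.0, 228.5], 0.15)]
hook_axis [([233.8, 213.9], 0.49)]
tool_stand [([381.8, 233.1], 0.61), ([229.3, 214.1], 0.53)]
lc_stack []
open_spanner_mid [([383.7, 226.7], 0.51)]
scraper_mid [([397.4, 227.7], 0.48)]
```

View pics/scene0.png

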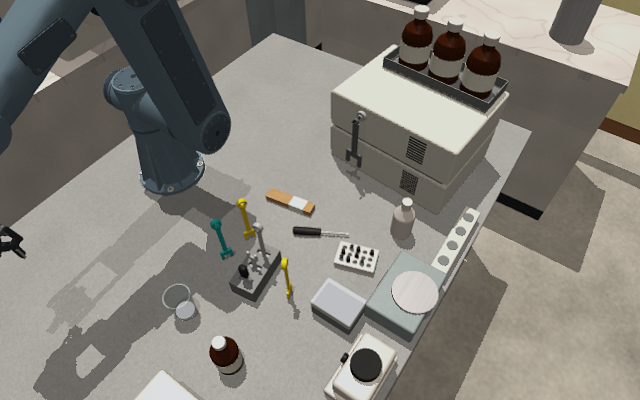

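View pics/top0.png

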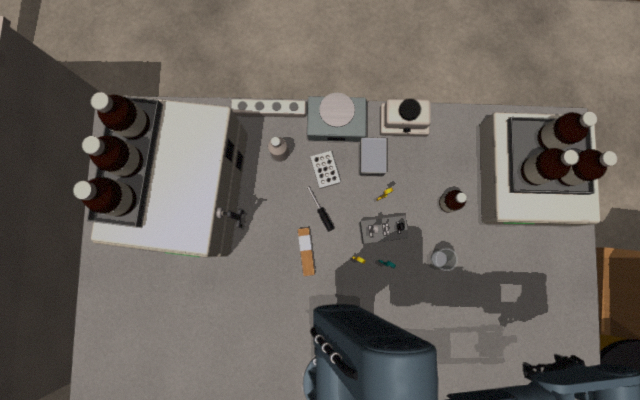

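```bash
python3 - <<'E'
import cv2
a=cv2.imread('pics/scene0.png');b=cv2.imread('pics/top0.png')
cv2.imwrite('pics/c1.png',cv2.resize(a[180:320,200:330],None,fx=5,fy=5,interpolation=cv2.INTER_CUBIC)[:600])
cv2.imwrite('pics/c1b.png',cv2.resize(a[90:200,310:400],None,fx=5,fy=5,interpolation=cv2.INTER_CUBIC))
cv2.imwrite('pics/c2.png',cv2.resize(b[170:290,330:430],None,fx=5,fy=5,interpolation=cv2.INTER_CUBIC))
cv2.imwrite('pics/c3.png',cv2.resize(b[190:240,200:260],None,fx=10,fy=10,interpolation=cv2.INTER_CUBIC))
E
```

```text
(no output)
```

View pics/c1.png

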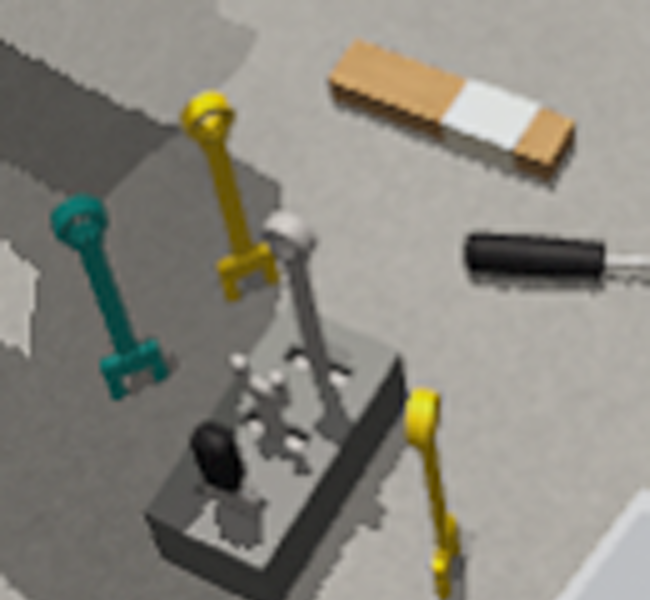

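View pics/c1b.png

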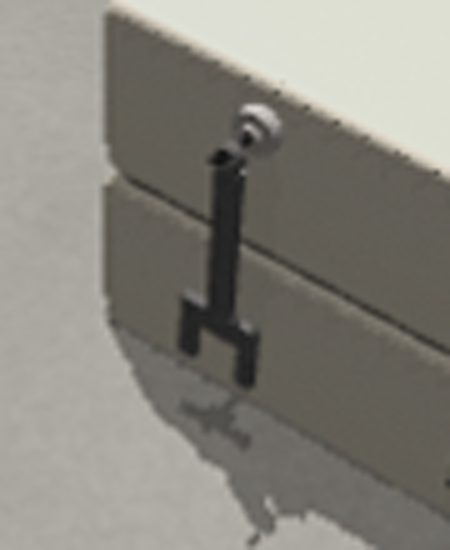

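View pics/c2.png

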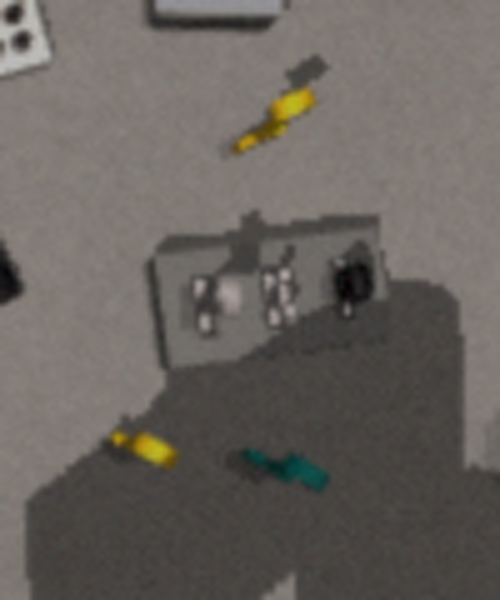

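View pics/c3.png

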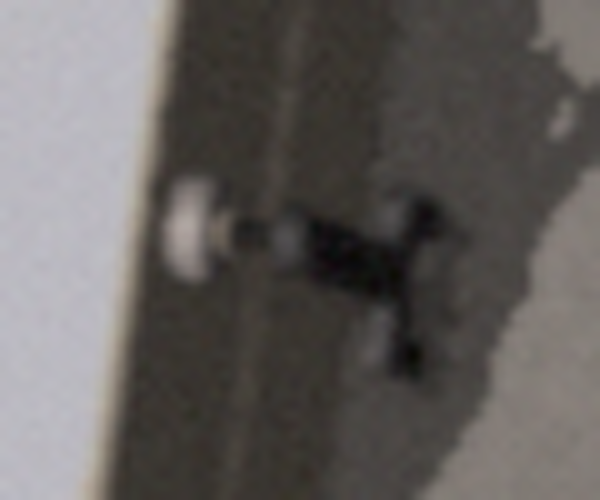

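The candidates for the ring are steel in the stand at scene (257,226) / top (376,229), yellow at scene (242,203) and (285,262), and teal at scene (216,225). The crop shows the bright steel one standing in the stand's +y slot, so I choose that one. Next I'll locate the points.

```bash
cat > h.py <<'E'
import numpy as np,cv2
from bench import ctrl,cams,boxes_of,landmark_of
def ray(p,uv):
    K=np.array(p['camera_matrix']);D=np.array(p['distortion']);V=np.array(p['view'])
    n=cv2.undistortPoints(np.array([[uv]],float),K,D)[0,0]
    d=V[:3,:3].T@np.array([n[0],-n[1],-1.]);c=-V[:3,:3].T@V[:3,3]
    return c,d/np.linalg.norm(d)
def atz(p,uv,z):
    c,d=ray(p,uv);return c+d*(z-c[2])/d[2]
def tri(p1,u1,p2,u2):
    A=np.zeros((3,3));b=np.zeros(3);L=[]
    for p,u in((p1,u1),(p2,u2)):
        c,d=ray(p,u);M=np.eye(3)-np.outer(d,d);A+=M;b+=M@c;L.append((c,M))
    x=np.linalg.solve(A,b);return x,[float(np.linalg.norm(M@(x-c))) for c,M in L]
def proj(p,X):
    K=np.array(p['camera_matrix']);D=np.array(p['distortion']);V=np.array(p['view'])
    q=V[:3,:3]@np.array(X)+V[:3,3];return cv2.projectPoints(np.array([[q[0],-q[1],-q[2]]]),np.zeros(3),np.zeros(3),K,D)[0].ravel()
def lm(p,t,near=None,f=landmark_of):
    L=f(p,t)
    if near is not None: L=[d for d in L if np.hypot(*(np.array(d['uv'])-near))<12]
    return np.array(L[0]['uv']) if L else None
E
python3 - <<'E'
from h import *
np.set_printoptions(precision=4,suppress=True)
s=cams.camera('scene');t=cams.camera('top')
for n,a,b,z in (('ring',(258,226),(376.5,229),.181),('first_eye',(353,121),(231,215),.2415),('hook_root',(359,115),(221,213),.245),('hook_axis',(354,120),(234,214),.245),('tool_stand',(257,274),(382,233),0),('open_spanner_mid',(255,265),(384,227),.066),('scraper_mid',(245,277),(397,227),.066)):
    us=lm(s,n,a);ut=lm(t,n,b)
    print(n,us,ut)
    if us is not None: print('  s@z',atz(s,us,z))
    if ut is not None: print('  t@z',atz(t,ut,z))
    if us is not None and ut is not None: print('  tri',*tri(s,us,t,ut))
# stand top corners (z=.056) from crop, stack top edge
for u in [(362,218.5),(406.5,213.5),(363.5,243)]: print('standcorner',atz(t,u,.056))
for u in [(330.5+.5,92),(398,130)]: print('stack edge scene',atz(s,u,.28))
for u in [(217.5,190),(210,240)]: print('stack edge top',atz(t,u,.28))
E
```

```text
ring [258.5 225.4] [376.4 227.2]
  s@z [ 0.5018 -0.0938  0.181 ]
  t@z [ 0.5088 -0.1037  0.181 ]
  tri [ 0.5087 -0.1011  0.1948] [0.0011890903082438697, 0.0011890903082438671]
first_eye [354.5 119.9] [229.4 216.5]
  s@z [0.5265 0.3303 0.2415]
  t@z [0.5253 0.3252 0.2415]
  tri [0.5267 0.326  0.244 ] [0.0020304668973827366, 0.0020304668973828393]
hook_root [359.9 114.8] [223.3 211.4]
  s@z [0.5298 0.3552 0.245 ]
  t@z [0.5393 0.3427 0.245 ]
  tri [0.5381 0.3391 0.26  ] [0.0003631500689613091, 0.00036315006896127903]
hook_axis [353.  121.8] [232.6 217.7]
  s@z [0.5293 0.3171 0.245 ]
  t@z [0.5219 0.315  0.245 ]
  tri [0.5248 0.3183 0.241 ] [0.0034497357280434925, 0.0034497357280434808]
tool_stand [255.2 276.9] [382.6 228.7]
  s@z [ 0.5078 -0.1532  0.    ]
  t@z [ 0.5155 -0.1481  0.    ]
  tri [ 0.5123 -0.151   0.0031] [0.004464918214742464, 0.004464918214742364]
open_spanner_mid [253.7 263.5] [386.1 229.7]
  s@z [ 0.5082 -0.1458  0.066 ]
  t@z [ 0.5085 -0.1503  0.066 ]
  tri [ 0.5093 -0.1485  0.0705] [0.0015197698455384477, 0.0015197698455384659]
scraper_mid [244.6 279.8] [399.5 228.5]
  s@z [ 0.5203 -0.1978  0.066 ]
  t@z [ 0.5135 -0.1944  0.066 ]
  tri [ 0.5148 -0.1955  0.0561] [0.0010203742016325248, 0.0010203742016325517]
standcorner [ 0.5444 -0.0715  0.056 ]
standcorner [ 0.5646 -0.2195  0.056 ]
standcorner [ 0.4635 -0.0775  0.056 ]
stack edge scene [0.4229 0.3601 0.28  ]
stack edge scene [0.6699 0.3224 0.28  ]
stack edge top [0.5956 0.3534 0.28  ]
stack edge top [0.456  0.3664 0.28  ]
```

```bash
python3 - <<'E'
from h import *
np.set_printoptions(precision=4,suppress=True)
t=cams.camera('top');s=cams.camera('scene')
g=t['color'].astype(float).mean(2)
# stack top -y edge: per row, position of brightest->dark transition
P=[]
for r in range(125,240,3):
    if 203<r<223: continue
    row=g[r,195:250]; dd=np.diff(row); i=np.argmin(dd[:]);
    w=-np.clip(dd[max(0,i-2):i+3],None,0); c=195+max(0,i-2)+.5+(w*np.arange(len(w))).sum()/w.sum()
    P.append(atz(t,(c,r),.28)[:2])
P=np.array(P);f=np.polyfit(P[:,0],P[:,1],1);res=P[:,1]-np.polyval(f,P[:,0]);k=abs(res)<.004
f=np.polyfit(P[k,0],P[k,1],1);print('top edge',k.sum(),len(k),f,np.degrees(np.arctan(f[0])),res[k].std(), 'y@.53',np.polyval(f,.53))
g=s['color'].astype(float).mean(2)
P=[]
for c in range(340,450,4):
    j0=int(93+(c-331)*38/67)
    col=g[j0-12:j0+13,c];dd=np.diff(col);i=np.argmin(dd);a=max(0,i-2)
    w=-np.clip(dd[a:i+3],None,0);r=j0-12+a+.5+(w*np.arange(len(w))).sum()/w.sum()
    P.append(atz(s,(c,r),.28)[:2])
P=np.array(P);f=np.polyfit(P[:,0],P[:,1],1);res=P[:,1]-np.polyval(f,P[:,0]);k=abs(res)<.006
f=np.polyfit(P[k,0],P[k,1],1);print('scene edge',k.sum(),len(k),f,np.degrees(np.arctan(f[0])),'y@.53',np.polyval(f,.53))
a=s['color'][:,:,::-1];b=t['color'][:,:,::-1]
cv2.imwrite('pics/d1.png',cv2.resize(a[215:285,235:285],None,fx=8,fy=8,interpolation=cv2.INTER_NEAREST))
cv2.imwrite('pics/d2.png',cv2.resize(b[208:250,355:412],None,fx=12,fy=12,interpolation=cv2.INTER_NEAREST))
cv2.imwrite('pics/d3.png',cv2.resize(a[105:135,340:375],None,fx=16,fy=16,interpolation=cv2.INTER_NEAREST))
cv2.imwrite('pics/d4.png',cv2.resize(b[198:233,210:250],None,fx=16,fy=16,interpolation=cv2.INTER_NEAREST))
E
```

```text
top edge 33 33 [-0.0969  0.4123] -5.53238799290012 0.0004622629313141711 y@.53 0.3609365994220285
scene edge 16 28 [-0.0989  0.4079] -5.645610982174797 y@.53 0.35555079242732396
```

View pics/d1.png

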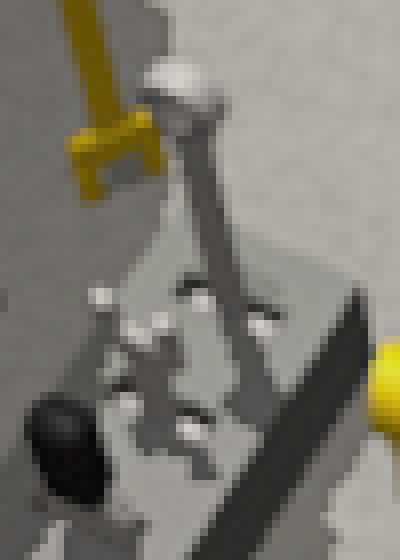

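View pics/d2.png

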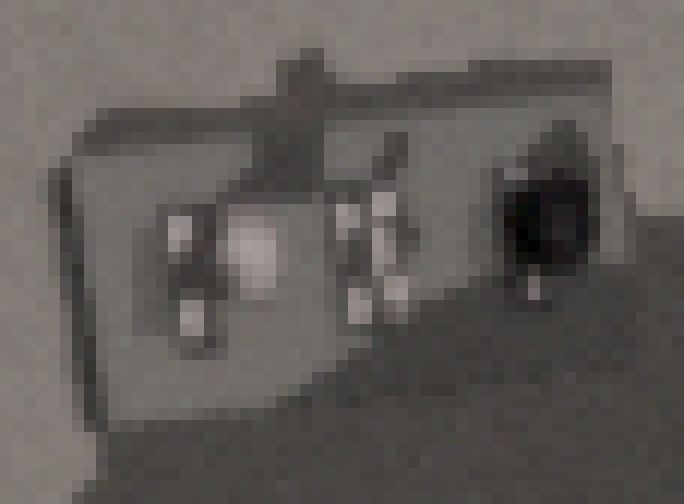

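View pics/d3.png

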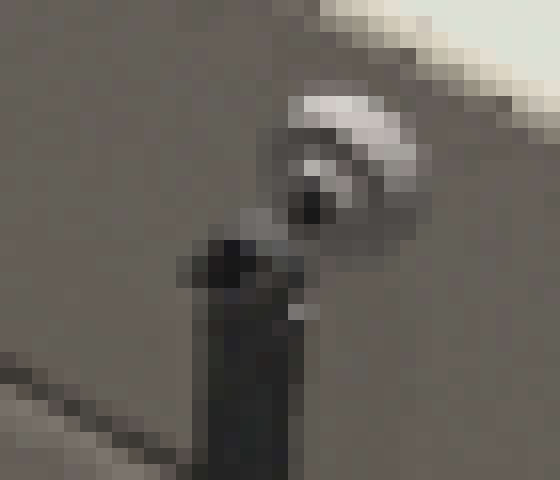

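View pics/d4.png

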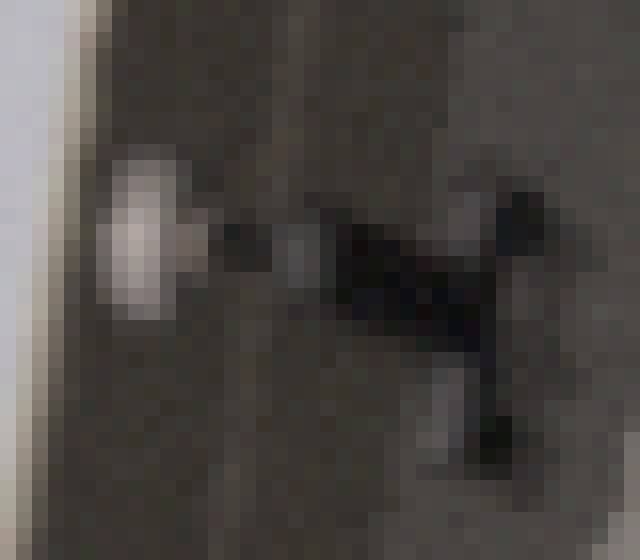

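```bash
python3 - <<'E'
from h import *
np.set_printoptions(precision=4,suppress=True)
t=cams.camera('top');s=cams.camera('scene')
print('ring top',atz(t,(375.8,229.0),.190),'scene',atz(s,(257.7,226.3),.181),atz(s,(257.7,226.3),.19),'tri',tri(s,(257.7,226.3),t,(375.8,229.0)))
for z in (.04,.05): print('jaw',atz(t,(370,227.3),z),atz(t,(371.1,234.7),z),'scene',atz(s,(235+200/8,215+297/8),z),atz(s,(235+262/8,215+322/8),z))
print('standcorners top',[atz(t,u,.056) for u in ((355+75/12,208+158/12),(355+105/12,208+428/12),(355+612/12,208+92/12))])
print('magnet',atz(t,(218.6,213),.258),'scene magnet face',atz(s,(340+345/16,105+180/16),.245),'collar top',atz(t,(210+192/16,198+240/16),.253),'collar end',atz(t,(210+209/16,198+242/16),.25),'1st back/front',atz(t,(210+272/16,198+256/16),.2515),atz(t,(210+326/16,198+260/16),.2515))
print('scene: rod dark tip near',atz(s,(340+225/16,105+262/16),.252))
print('handle L/R scene@z.2', [atz(s,(340+u/16,105+400/16),.2) for u in (200,300)])
E
```

```text
ring top [ 0.5028 -0.1009  0.19  ] scene [ 0.5019 -0.0972  0.181 ] [ 0.507  -0.1013  0.19  ] tri (array([ 0.5039, -0.1004,  0.1861]), [0.0012556343866794609, 0.0012556343866793693])
jaw [ 0.5168 -0.1001  0.04  ] [ 0.4922 -0.1041  0.04  ] scene [ 0.4863 -0.0977  0.04  ] [ 0.5113 -0.0932  0.04  ]
jaw [ 0.5162 -0.099   0.05  ] [ 0.4917 -0.103   0.05  ] scene [ 0.4913 -0.1016  0.05  ] [ 0.516  -0.0972  0.05  ]
standcorners top [array([ 0.5355, -0.0691,  0.056 ]), array([ 0.4614, -0.0784,  0.056 ]), array([ 0.5573, -0.2178,  0.056 ])]
magnet [0.5332 0.3525 0.258 ] scene magnet face [0.5373 0.3523 0.245 ] collar top [0.5339 0.3441 0.253 ] collar end [0.5338 0.3418 0.25  ] 1st back/front [0.5315 0.33   0.2515] [0.531  0.3204 0.2515]
scene: rod dark tip near [0.5349 0.3134 0.252 ]
handle L/R scene@z.2 [array([0.5221, 0.3296, 0.2   ]), array([0.5379, 0.3401, 0.2   ])]
```

```bash
cat >> h.py <<'E'
def R(q):
    from scipy.spatial.transform import Rotation as Ro
    return Ro.from_quat([q[1],q[2],q[3],q[0]]).as_matrix()
def plan(target,yaw_deg=None,tcp=None):
    o=ctrl.get_obs();M=R(o['eef_rot']);p=np.array(o['eef_pos']) if tcp is None else np.array(tcp)
    off=M.T@(np.array(target)-p)
    ya=np.degrees(np.arctan2(M[1,1],M[0,1]))
    sp=None
    if yaw_deg is not None:
        d=(yaw_deg-ya+90)%180-90; sp=-d
    return np.round(off,4),ya,sp
E
python3 -c "
from h import *
print(plan([.504,-.1005,.43],8.3,[.14,-.558,.405]))"
```

```text
(array([ 0.4644, -0.3552, -0.025 ]), np.float64(-75.91747657877495), np.float64(-84.21747657877495))
```

```bash
python3 -m handwheel '[{"offset":[0.464,-0.355,-0.025],"spin":-84.2,"grip":0.6},{"offset":[0.464,-0.355,-0.025],"spin":-84.2,"grip":0.6},{"offset":[0.464,-0.355,-0.025],"spin":-84.2,"grip":0.6},{"offset":[0.464,-0.355,-0.025],"spin":-84.2,"grip":0.6},{"offset":[0.464,-0.355,-0.025],"spin":-84.2,"grip":0.6},{"offset":[0.464,-0.355,-0.025],"spin":-84.2,"grip":0.6},{"offset":[0.464,-0.355,-0.025],"spin":-84.2,"grip":0.6},{"offset":[0.464,-0.355,-0.025],"spin":-84.2,"grip":0.6},{"offset":[0.464,-0.355,-0.025],"spin":-84.2,"grip":0.6},{"offset":[0.464,-0.355,-0.025],"spin":-84.2,"grip":0.6},{"offset":[0.464,-0.355,-0.025],"spin":-84.2,"grip":0.6},{"offset":[0.464,-0.355,-0.025],"spin":-84.2,"grip":0.6},{"offset":[0.464,-0.355,-0.025],"spin":-84.2,"grip":0.6}]'
python3 - <<'E'
from h import *
np.set_printoptions(precision=4,suppress=True)
print(plan([.504,-.1005,.336],8.3))
for n in ('scene','top'):
    p=cams.camera(n);cv2.imwrite(f'pics/{n}1.png',p['color'][:,:,::-1])
    o=ctrl.get_obs();g=np.array(o['eef_pos'])+R(o['eef_rot'])[:,2]*.1547
    print(n,proj(p,g),proj(p,[.504,-.1005,.183]))
a=cv2.imread('pics/scene1.png')
cv2.imwrite('pics/e1.png',cv2.resize(a[130:280,190:340],None,fx=4,fy=4,interpolation=cv2.INTER_CUBIC))
E
```

```text
time_s: 3.52
eef_pos: [0.5031, -0.1015, 0.4296]
eef_rot: [-0.0, 0.655, 0.756, -0.0]
wrist_force: [-0.1, -0.5, -0.1]
opening: 0.599
(array([0.0008, 0.0011, 0.0936]), np.float64(8.187709422524412), np.float64(-0.11229057747559068))
scene [251.7092 205.2904] [257.3853 227.1042]
top [379.8718 227.1642] [375.3933 228.7286]
```

View pics/e1.png

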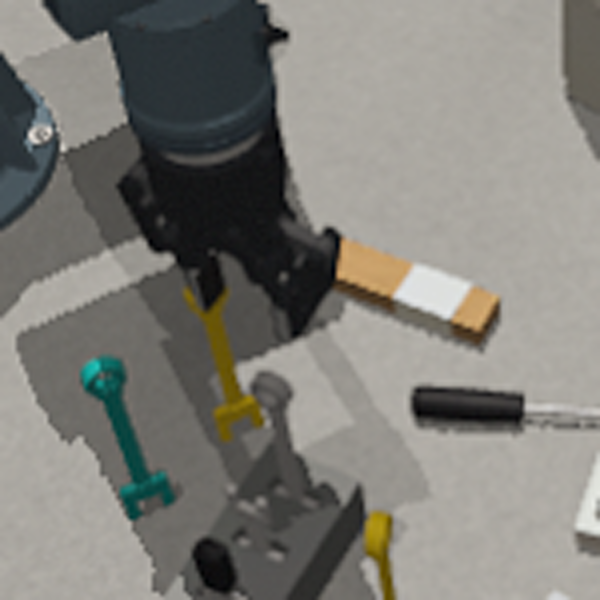

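The close view shows the steel ring at about (258,228) in the stand, with the gripper straight above it. Both yellow spanners and the teal one are clear of the gripper. I'll descend now.

```bash
python3 -m handwheel '[{"offset":[0.001,0.001,0.03],"spin":0,"grip":0.6},{"offset":[0.001,0.001,0.06],"spin":0,"grip":0.6},{"offset":[0.001,0.001,0.08],"spin":0,"grip":0.6},{"offset":[0.001,0.001,0.092],"spin":0,"grip":0.6},{"offset":[0.001,0.001,0.092],"spin":0,"grip":0.6},{"offset":[0.001,0.001,0.092],"spin":0,"grip":0.6}]'
python3 - <<'E'
from h import *
np.set_printoptions(precision=4,suppress=True)
for n in ('scene','top'):
    p=cams.camera(n);cv2.imwrite(f'pics/{n}2.png',p['color'][:,:,::-1])
a=cv2.imread('pics/scene2.png')
cv2.imwrite('pics/e2.png',cv2.resize(a[170:280,200:320],None,fx=5,fy=5,interpolation=cv2.INTER_CUBIC))
E
```

```text
time_s: 4.38
eef_pos: [0.5048, -0.0997, 0.3387]
eef_rot: [0.001, 0.654, 0.756, 0.0]
wrist_force: [0.9, 0.5, 0.3]
opening: 0.602
```

View pics/e2.png

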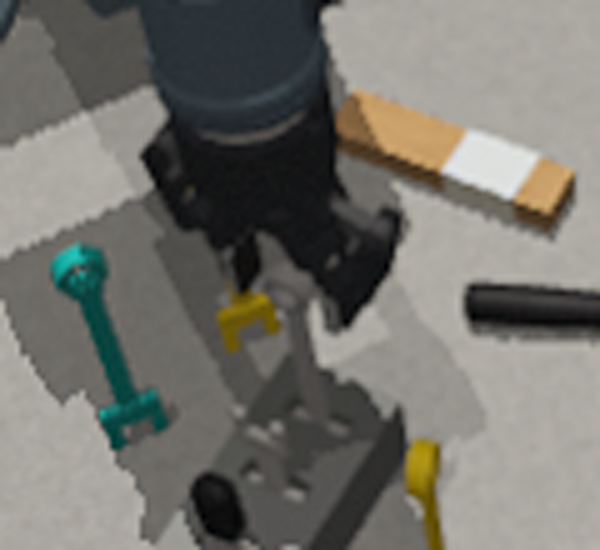

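The fingers straddle the ring at about (257,227), so I'll close them.

```bash
python3 -m handwheel '[{"offset":[0,0,0],"spin":0,"grip":0.1},{"offset":[0,0,0],"spin":0,"grip":0.1},{"offset":[0,0,0],"spin":0,"grip":0.1},{"offset":[0,0,0],"spin":0,"grip":0.1},{"offset":[0,0,0],"spin":0,"grip":0.1},{"offset":[0,0,0],"spin":0,"grip":0.1}]'
python3 -m handwheel '[{"offset":[0,0,-0.01],"spin":0,"grip":0.1},{"offset":[0,0,-0.03],"spin":0,"grip":0.1},{"offset":[0,0,-0.06],"spin":0,"grip":0.1},{"offset":[0,0,-0.09],"spin":0,"grip":0.1},{"offset":[0,0,-0.12],"spin":0,"grip":0.1},{"offset":[0,0,-0.14],"spin":0,"grip":0.1},{"offset":[0,0,-0.14],"spin":0,"grip":0.1},{"offset":[0,0,-0.14],"spin":0,"grip":0.1}]'
python3 - <<'E'
from h import *
np.set_printoptions(precision=4,suppress=True)
for n in ('scene','top'):
    p=cams.camera(n);cv2.imwrite(f'pics/{n}3.png',p['color'][:,:,::-1])
    o=ctrl.get_obs();g=np.array(o['eef_pos'])+R(o['eef_rot'])[:,2]*.1547
    print(n,'ring expected',proj(p,g),[ (np.round(d['uv'],1),round(d['confidence'],2)) for d in landmark_of(p,'ring')])
a=cv2.imread('pics/scene3.png')
cv2.imwrite('pics/e3.png',cv2.resize(a[130:260,190:310],None,fx=4,fy=4,interpolation=cv2.INTER_CUBIC))
E
```

```text
time_s: 5.22
eef_pos: [0.5048, -0.0995, 0.3386]
eef_rot: [0.001, 0.654, 0.756, 0.0]
wrist_force: [-0.1, -0.6, 5.6]
opening: 0.323
time_s: 6.22
eef_pos: [0.5041, -0.0992, 0.4765]
eef_rot: [-0.001, 0.654, 0.756, -0.0]
wrist_force: [0.7, 0.7, -1.5]
opening: 0.32
scene ring expected [249.722  192.4175] [(array([250.3, 189.9]), 0.86), (array([216.7, 223. ]), 0.82), (array([243.8, 198.7]), 0.75), (array([287.4, 262.4]), 0.7), (array([352.8, 121.8]), 0.28)]
top ring expected [381.3698 225.8236] [(array([389.1, 262.3]), 0.63), (array([358. , 261.1]), 0.61)]
```

View pics/e3.png

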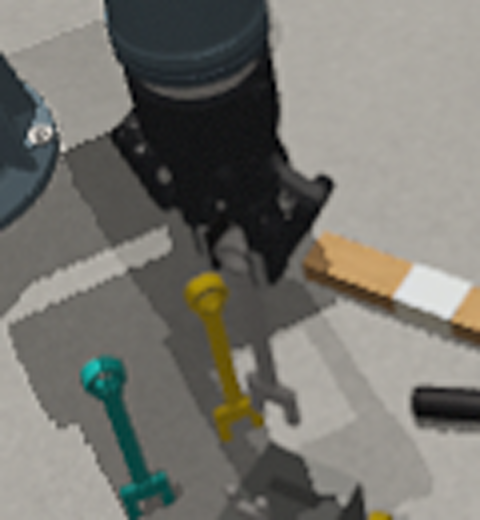

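```bash
python3 -c "
from h import *
print(plan([.528,.265,.42],-5.6))
s=cams.camera('scene')
for z in (0,.04,.08,.12,.16): print(z,proj(s,[.504,-.099,.319-z]))
"
```

```text
(array([0.357 , 0.076 , 0.0568]), np.float64(8.28240802862695), np.float64(13.882408028626955))
0 [249.96838791 193.12686826]
0.04 [252.42595512 203.74744341]
0.08 [254.73971199 213.72252859]
0.12 [256.92139601 223.1070572 ]
0.16 [258.98156508 231.95014811]
```

```bash
python3 -m handwheel '[{"offset":[0.015,0.003,0.003],"spin":0,"grip":0.1},{"offset":[0.045,0.01,0.007],"spin":0,"grip":0.1},{"offset":[0.085,0.018,0.015],"spin":2,"grip":0.1},{"offset":[0.125,0.027,0.02],"spin":4,"grip":0.1},{"offset":[0.165,0.035,0.026],"spin":6,"grip":0.1},{"offset":[0.205,0.044,0.033],"spin":8,"grip":0.1},{"offset":[0.245,0.052,0.04],"spin":10,"grip":0.1},{"offset":[0.285,0.06,0.047],"spin":12,"grip":0.1},{"offset":[0.32,0.068,0.052],"spin":13.9,"grip":0.1},{"offset":[0.345,0.073,0.055],"spin":13.9,"grip":0.1},{"offset":[0.357,0.076,0.057],"spin":13.9,"grip":0.1},{"offset":[0.357,0.076,0.057],"spin":13.9,"grip":0.1},{"offset":[0.357,0.076,0.057],"spin":13.9,"grip":0.1}]'
python3 - <<'E'
from h import *
np.set_printoptions(precision=4,suppress=True)
for n in ('scene','top'):
    p=cams.camera(n);cv2.imwrite(f'pics/{n}4.png',p['color'][:,:,::-1])
    o=ctrl.get_obs();g=np.array(o['eef_pos'])+R(o['eef_rot'])[:,2]*.1547
    print(n,'ring expected',g,proj(p,g),proj(p,g-[0,0,.1]),[ (np.round(d['uv'],1),round(d['confidence'],2)) for d in landmark_of(p,'ring')])
a=cv2.imread('pics/scene4.png')
cv2.imwrite('pics/e4.png',cv2.resize(a[85:180,290:390],None,fx=6,fy=6,interpolation=cv2.INTER_CUBIC))
a=cv2.imread('pics/top4.png')
cv2.imwrite('pics/e4t.png',cv2.resize(a[170:260,190:290],None,fx=6,fy=6,interpolation=cv2.INTER_CUBIC))
E
```

```text
time_s: 8.1
eef_pos: [0.5282, 0.2643, 0.4207]
eef_rot: [0.0, 0.741, 0.671, -0.0]
wrist_force: [0.5, -0.2, -2.5]
opening: 0.322
scene ring expected [0.5284 0.264  0.2662] [343.1359 126.3324] [342.2472 151.481 ] [(array([215., 225.]), 0.71), (array([240.9, 199. ]), 0.67), (array([347.3, 125.2]), 0.58), (array([321.6, 235.4]), 0.55), (array([285.8, 260.5]), 0.49)]
top ring expected [0.5285 0.264  0.2663] [249.111  215.1675] [255.1677 218.1014] [(array([250.9, 217.7]), 0.44), (array([390.8, 264.5]), 0.44), (array([385.7, 190.9]), 0.42), (array([358.2, 260.2]), 0.41)]
```

View pics/e4.png

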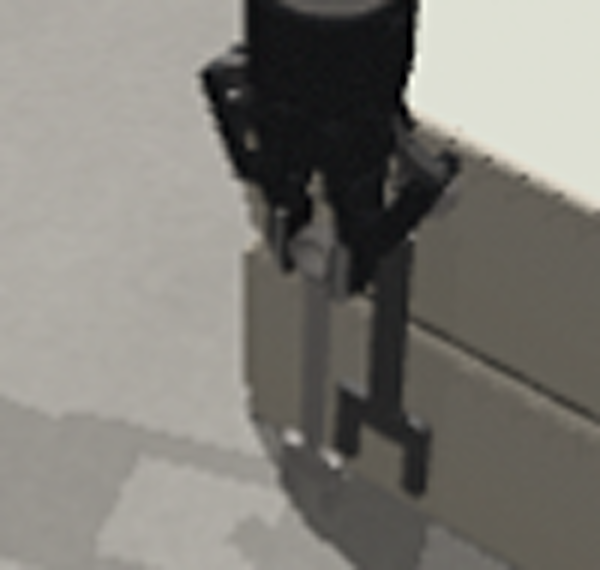

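View pics/e4t.png

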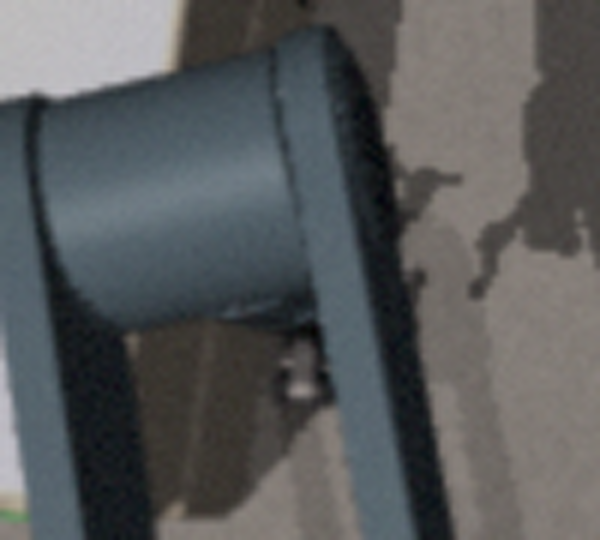

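```bash
python3 - <<'E'
from h import *
np.set_printoptions(precision=4,suppress=True)
s=cams.camera('scene')
im=s['color'][:,:,::-1]
cv2.imwrite('pics/f1.png',cv2.resize(im[112:172,325:370],None,fx=10,fy=10,interpolation=cv2.INTER_NEAREST))
for z in (.26,.263,.266): print(z,'ring',proj(s,[.5284,.264,z]),'bottom tips',[proj(s,np.array([.5284,.264,z-.17])+k*.018*np.array([.995,-.0976,0])) for k in(-1,1)])
for y in (.32,.325,.33): print('first bottom tips',[proj(s,np.array([.5325-(.34-y)*.0976,y,.0615])+k*.03*np.array([.995,-.0976,0])) for k in(-1,1)])
E
```

```text
0.26 ring [343.0828 127.9875] bottom tips [array([337.189 , 166.0229]), array([346.1365, 171.3743])]
0.263 ring [343.1108 127.1893] bottom tips [array([337.2042, 165.3738]), array([346.1679, 170.7274])]
0.266 ring [343.139  126.3879] bottom tips [array([337.2195, 164.7224]), array([346.1993, 170.0782])]
first bottom tips [array([344.0644, 160.1863]), array([358.6029, 168.7074])]
first bottom tips [array([345.0052, 159.337 ]), array([359.5348, 167.8281])]
first bottom tips [array([345.9426, 158.4907]), array([360.4634, 166.952 ])]
```

View pics/f1.png

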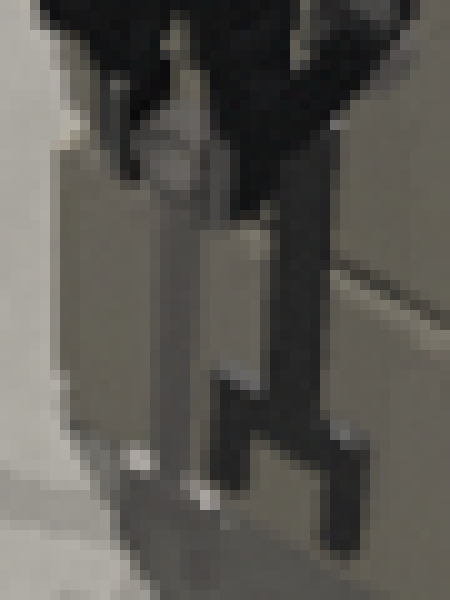

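Scene view: the held ring is at about (342.5,128) and its shank at column 342.6. The hanging spanner's handle is at column 354.6, with its jaw centre at about (353,163). The top view is hidden by the arm. I estimate the rod axis at x≈0.5316 for y=0.327. I'll move in front of the tip and line up.

```bash
python3 -m handwheel '[{"offset":[0.008,-0.001,0.004],"spin":0,"grip":0.1},{"offset":[0.018,-0.002,0.008],"spin":0,"grip":0.1},{"offset":[0.025,-0.0025,0.010],"spin":0,"grip":0.1},{"offset":[0.025,-0.0025,0.010],"spin":0,"grip":0.1},{"offset":[0.025,-0.0025,0.010],"spin":0,"grip":0.1}]'
python3 - <<'E'
from h import *
np.set_printoptions(precision=4,suppress=True)
s=cams.camera('scene');t=cams.camera('top')
im=s['color'][:,:,::-1]
cv2.imwrite('pics/g1.png',cv2.resize(im[105:165,330:375],None,fx=10,fy=10,interpolation=cv2.INTER_CUBIC))
cv2.imwrite('pics/g1t.png',cv2.resize(t['color'][190:240,205:265,::-1],None,fx=10,fy=10,interpolation=cv2.INTER_CUBIC))
o=ctrl.get_obs();print(o['eef_pos'],o['wrist_force'])
E
```

```text
time_s: 8.98
eef_pos: [0.5282, 0.2901, 0.4107]
eef_rot: [0.0, 0.741, 0.672, -0.0]
wrist_force: [0.1, 0.8, -3.0]
opening: 0.32
[0.5282 0.2899 0.4108] [-0.6271  0.0893 -1.1383]
```

View pics/g1.png

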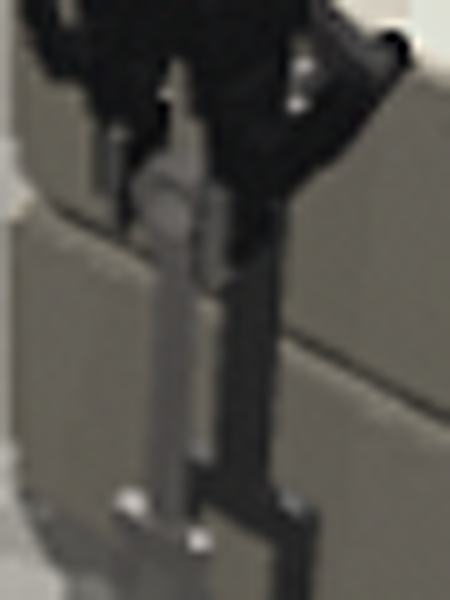

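View pics/g1t.png

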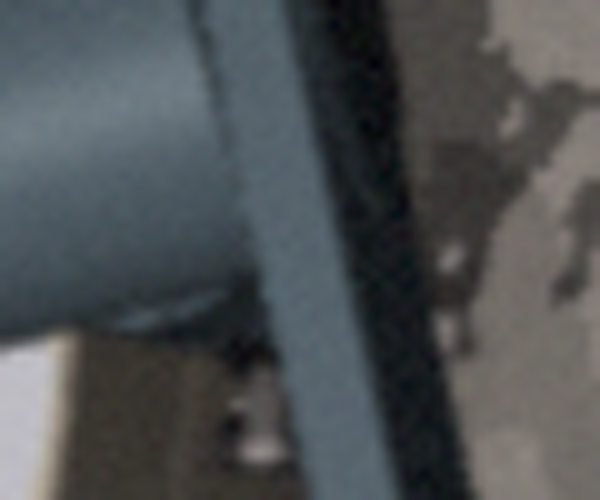

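```bash
python3 - <<'E'
from h import *
np.set_printoptions(precision=4,suppress=True)
s=cams.camera('scene')
# row-matched columns, image row 142.5
def colat(x,y,row):
    zs=np.linspace(.1,.28,181);P=np.array([proj(s,[x,y,z]) for z in zs]);i=np.argmin(abs(P[:,1]-row));return P[i,0],zs[i]
print('shank',colat(.5282,.29,142.5)); 
for y in(.325,.329): print('handle',y,colat(.5316+.0981*(y-.327),y,142.5))
g=s['color'].astype(float).mean(2)
print(np.round(g[142,343:362]),np.round(g[138,343:362]))
E
```

```text
shank (np.float64(347.0145544690825), np.float64(0.183))
handle 0.325 (np.float64(353.63912871685943), np.float64(0.156))
handle 0.329 (np.float64(354.3802240607786), np.float64(0.153))
[ 92.  90.  78.  74.  72.  73.  88.  94.  67.  41.  37.  38.  38.  36.
  58.  88.  96.  97. 104.] [91. 91. 80. 74. 73. 73. 83. 91. 74. 45. 36. 37. 38. 38. 37. 66. 62. 72.
 83.]
```

```bash
python3 -m handwheel '[{"offset":[0.003,0,-0.001],"spin":0,"grip":0.1},{"offset":[0.006,0,-0.001],"spin":0,"grip":0.1},{"offset":[0.009,0,-0.001],"spin":0,"grip":0.1},{"offset":[0.011,0,-0.001],"spin":0,"grip":0.1},{"offset":[0.011,0,-0.001],"spin":0,"grip":0.1}]'
python3 -m handwheel '[{"offset":[0.002,0,0],"spin":0,"grip":0.1},{"offset":[0.004,0,0.0],"spin":0,"grip":0.1},{"offset":[0.004,0,0.0],"spin":0,"grip":0.1}]'
python3 - <<'E'
from h import *
s=cams.camera('scene')
im=s['color'][:,:,::-1]
cv2.imwrite('pics/g2.png',cv2.resize(im[105:165,330:375],None,fx=10,fy=10,interpolation=cv2.INTER_CUBIC))
E
```

```text
time_s: 9.75
eef_pos: [0.5292, 0.3011, 0.4116]
eef_rot: [-0.0, 0.741, 0.672, -0.0]
wrist_force: [-0.1, -0.1, -2.1]
opening: 0.32
time_s: 10.12
eef_pos: [0.5297, 0.3051, 0.4117]
eef_rot: [-0.0, 0.741, 0.672, 0.0]
wrist_force: [-0.1, -0.4, -2.1]
opening: 0.326
```

View pics/g2.png

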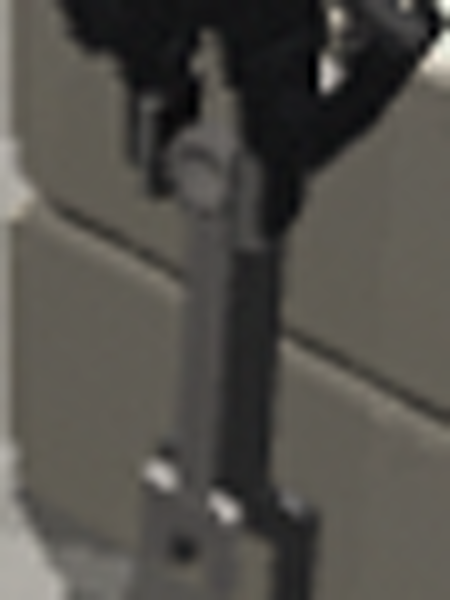

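```bash
python3 -m handwheel '[{"offset":[0.002,0,0.0005],"spin":0,"grip":0.1},{"offset":[0.004,0,0.0015],"spin":0,"grip":0.1},{"offset":[0.004,0,0.0015],"spin":0,"grip":0.1}]'
python3 -m handwheel '[{"offset":[0.002,0,0.001],"spin":0,"grip":0.1},{"offset":[0.004,0,0.002],"spin":0,"grip":0.1},{"offset":[0.004,0,0.002],"spin":0,"grip":0.1}]'
python3 - <<'E'
from h import *
s=cams.camera('scene')
im=s['color'][:,:,::-1]
cv2.imwrite('pics/g3.png',cv2.resize(im[105:165,330:375],None,fx=10,fy=10,interpolation=cv2.INTER_CUBIC))
E
```

```text
time_s: 10.55
eef_pos: [0.53, 0.3091, 0.41]
eef_rot: [-0.0, 0.741, 0.672, -0.0]
wrist_force: [0.0, 0.1, -2.6]
opening: 0.322
time_s: 10.92
eef_pos: [0.5304, 0.313, 0.408]
eef_rot: [-0.0, 0.741, 0.672, -0.0]
wrist_force: [0.4, -0.9, -1.5]
opening: 0.32
```

View pics/g3.png

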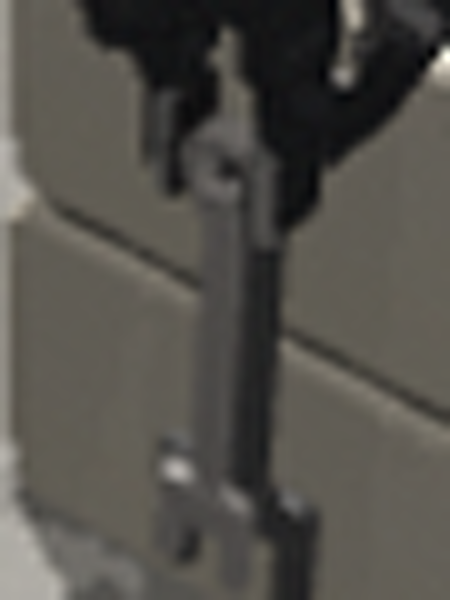

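```bash
python3 - <<'E'
from h import *
np.set_printoptions(precision=2,suppress=True)
s=cams.camera('scene')
print('ring front',proj(s,[.5298,.307,.2493]))
for x in (.5278,.5298,.5318):
  for y in (.304,.307,.310):print('tip',x,y,proj(s,[x,y,.252]))
g=s['color'].astype(int).mean(2).astype(int);print(g[116:128,344:360])
E
```

```text
ring front [351.38 122.66]
tip 0.5278 0.304 [350.29 122.26]
tip 0.5278 0.307 [350.83 121.69]
tip 0.5278 0.31 [351.38 121.12]
tip 0.5298 0.304 [350.87 122.52]
tip 0.5298 0.307 [351.42 121.95]
tip 0.5298 0.31 [351.97 121.38]
tip 0.5318 0.304 [351.46 122.77]
tip 0.5318 0.307 [352.  122.2]
tip 0.5318 0.31 [352.55 121.63]
[[ 58  53  62  34  15  14  27  55  86  91  95  50  18  21  21  23]
 [ 58  53  63  34  15  34  68  92  97  97 100  62  23  19  22  20]
 [ 57  53  62  32  33  78  91  92  96  99 102  64  26  21  21  19]
 [ 51  52  51  28  54  65  72  71  82  96  98  73  37  20  18  19]
 [ 59  59  52  32  65  74  75  68  62  78  77  68  59  36  20  19]
 [ 73  72  56  27  58  76  86  74  40  44  64  63  75  57  26  19]
 [ 93  79  55  23  52  77  93  75  43  43  53  71  77  48  22  19]
 [ 92  82  57  20  42  76  94 101  89  94  51  65  76  49  20  20]
 [ 91  87  69  49  71  76  82  91  96  92  51  66  76  49  24  19]
 [ 90  91  92  94  94  83  69  68  78  71  44  67  75  46  26  19]
 [ 91  90  90  91  91  87  78  75  74  75  53  68  77  40  19  18]
 [ 92  90  90  90  90  92  79  74  76  78  55  68  76  44  23  41]]
```

The scene picture shows the dark rod tip inside the ring at about (352.5,121.5), slightly to the +x side. The ring is threaded. I'll continue in along the slope with a 1 mm lateral correction.

```bash
python3 -m handwheel '[{"offset":[0.001,0.0005,0.001],"spin":0,"grip":0.1},{"offset":[0.003,0.001,0.0018],"spin":0,"grip":0.1},{"offset":[0.003,0.001,0.0018],"spin":0,"grip":0.1}]'
python3 -m handwheel '[{"offset":[0.001,0,0.0007],"spin":0,"grip":0.1},{"offset":[0.003,0,0.0015],"spin":0,"grip":0.1},{"offset":[0.003,0,0.0015],"spin":0,"grip":0.1}]'
```

```text
time_s: 11.4
eef_pos: [0.5317, 0.3159, 0.4063]
eef_rot: [-0.0, 0.741, 0.672, -0.0]
wrist_force: [-0.5, -0.3, -1.5]
opening: 0.323
time_s: 11.78
eef_pos: [0.5321, 0.3188, 0.4048]
eef_rot: [0.0, 0.741, 0.672, 0.0]
wrist_force: [0.5, -0.5, -1.1]
opening: 0.315
```

```bash
python3 -m handwheel '[{"offset":[0.001,0,0.0003],"spin":0,"grip":0.1},{"offset":[0.002,0,0.0005],"spin":0,"grip":0.1},{"offset":[0.002,0,0.0005],"spin":0,"grip":0.1}]'
python3 -m handwheel '[{"offset":[0.001,0,0],"spin":0,"grip":0.1},{"offset":[0.002,0,0],"spin":0,"grip":0.1},{"offset":[0.002,0,0],"spin":0,"grip":0.1}]'
python3 -m handwheel '[{"offset":[0.0005,0,0],"spin":0,"grip":0.1},{"offset":[0.001,0,0],"spin":0,"grip":0.1},{"offset":[0.001,0,0],"spin":0,"grip":0.1}]'
```

```text
time_s: 12.15
eef_pos: [0.5322, 0.3208, 0.4044]
eef_rot: [-0.0, 0.741, 0.672, 0.0]
wrist_force: [-1.2, -2.1, -1.4]
opening: 0.32
time_s: 12.52
eef_pos: [0.5324, 0.3229, 0.4044]
eef_rot: [-0.0, 0.741, 0.672, 0.0]
wrist_force: [0.2, -1.9, -2.1]
opening: 0.321
time_s: 12.9
eef_pos: [0.5325, 0.3238, 0.4044]
eef_rot: [-0.0, 0.741, 0.672, 0.0]
wrist_force: [-0.7, -2.3, -0.9]
opening: 0.322
```

```bash
for i in 1 2; do python3 -m handwheel '[{"offset":[0.0005,0,0],"spin":0,"grip":0.1},{"offset":[0.001,0,0],"spin":0,"grip":0.1},{"offset":[0.001,0,0],"spin":0,"grip":0.1}]'; done
python3 - <<'E'
from h import *
s=cams.camera('scene')
im=s['color'][:,:,::-1]
cv2.imwrite('pics/g4.png',cv2.resize(im[95:175,325:385],None,fx=7,fy=7,interpolation=cv2.INTER_CUBIC))
E
```

```text
time_s: 13.28
eef_pos: [0.5326, 0.3248, 0.4044]
eef_rot: [-0.0, 0.741, 0.672, 0.0]
wrist_force: [0.1, -2.4, -0.7]
opening: 0.321
time_s: 13.65
eef_pos: [0.5327, 0.3258, 0.4044]
eef_rot: [-0.0, 0.741, 0.672, 0.0]
wrist_force: [-0.3, -2.7, -1.1]
opening: 0.322
```

View pics/g4.png

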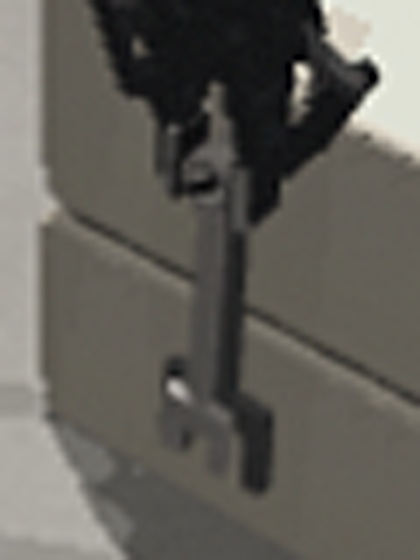

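```bash
python3 -m handwheel '[{"offset":[0.0005,0,0],"spin":0,"grip":0.1},{"offset":[0.001,0,0],"spin":0,"grip":0.1},{"offset":[0.001,0,0],"spin":0,"grip":0.1}]'; python3 -m handwheel '[{"offset":[0.0005,0,0],"spin":0,"grip":0.1},{"offset":[0.001,0,0],"spin":0,"grip":0.1},{"offset":[0.001,0,0],"spin":0,"grip":0.1}]'
```

```text
time_s: 14.08
eef_pos: [0.5328, 0.3268, 0.4044]
eef_rot: [-0.0, 0.741, 0.672, 0.0]
wrist_force: [0.4, -1.7, -0.7]
opening: 0.319
time_s: 14.45
eef_pos: [0.5329, 0.3278, 0.4044]
eef_rot: [-0.0, 0.741, 0.672, 0.0]
wrist_force: [0.3, -2.4, 0.4]
opening: 0.322
```

```bash
python3 -m handwheel '[{"offset":[0.0005,0,0],"spin":0,"grip":0.1},{"offset":[0.001,0,0],"spin":0,"grip":0.1},{"offset":[0.001,0,0],"spin":0,"grip":0.1}]'; python3 -m handwheel '[{"offset":[0.0005,0,0],"spin":0,"grip":0.1},{"offset":[0.001,0,0],"spin":0,"grip":0.1},{"offset":[0.001,0,0],"spin":0,"grip":0.1}]'
```

```text
time_s: 14.82
eef_pos: [0.533, 0.3288, 0.4044]
eef_rot: [-0.0, 0.741, 0.672, 0.0]
wrist_force: [-0.2, -2.8, -0.4]
opening: 0.323
time_s: 15.2
eef_pos: [0.5331, 0.3295, 0.4044]
eef_rot: [0.0, 0.741, 0.672, -0.0]
wrist_force: [-0.2, -4.0, -0.1]
opening: 0.324
```

```bash
python3 -m handwheel '[{"offset":[0.0005,0,0],"spin":0,"grip":0.1},{"offset":[0.0005,0,0],"spin":0,"grip":0.1}]'; python3 -m handwheel '[{"offset":[0.0005,0,0],"spin":0,"grip":0.1},{"offset":[0.0005,0,0],"spin":0,"grip":0.1}]'
```

```text
time_s: 15.45
eef_pos: [0.5332, 0.3298, 0.4043]
eef_rot: [0.0, 0.741, 0.672, -0.001]
wrist_force: [-0.8, -4.9, -1.0]
opening: 0.323
time_s: 15.7
eef_pos: [0.5332, 0.33, 0.4042]
eef_rot: [0.0, 0.741, 0.671, -0.001]
wrist_force: [-1.8, -6.8, -0.4]
opening: 0.324
```

```bash
python3 -m handwheel '[{"offset":[0.0005,0,0],"spin":0,"grip":0.1},{"offset":[0.0005,0,0],"spin":0,"grip":0.1}]'; python3 - <<'E'
from h import *
s=cams.camera('scene')
im=s['color'][:,:,::-1]
cv2.imwrite('pics/g5.png',cv2.resize(im[95:175,325:385],None,fx=7,fy=7,interpolation=cv2.INTER_CUBIC))
o=ctrl.get_obs();print(o['eef_pos'],o['wrist_force'],o['torque'])
E
```

```text
time_s: 15.95
eef_pos: [0.5333, 0.3302, 0.4042]
eef_rot: [0.001, 0.741, 0.671, -0.001]
wrist_force: [-1.3, -8.3, 0.5]
opening: 0.323
[0.53330902 0.33020838 0.40420094] [-1.65409544 -9.33664928  0.54715279] [-1.40412753  0.24248945  0.04933725]
```

View pics/g5.png

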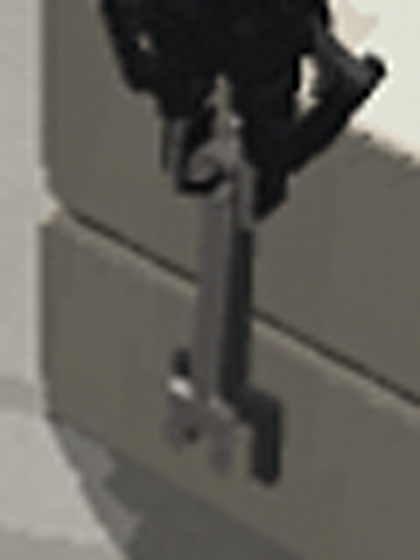

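The push force rose from a steady 2–2.8 N to 9 N while motion nearly stopped at TCP y≈0.330, so the first spanner is up against the collar. I'll ease off a little and lower the ring.

```bash
python3 -m handwheel '[{"offset":[-0.0008,0,0],"spin":0,"grip":0.1},{"offset":[-0.0008,0,0.001],"spin":0,"grip":0.1},{"offset":[-0.0008,0,0.002],"spin":0,"grip":0.1},{"offset":[-0.0008,0,0.002],"spin":0,"grip":0.1}]'
python3 -m handwheel '[{"offset":[0,0,0.001],"spin":0,"grip":0.1},{"offset":[0,0,0.0015],"spin":0,"grip":0.1},{"offset":[0,0,0.0015],"spin":0,"grip":0.1}]'
```

```text
time_s: 16.5
eef_pos: [0.5333, 0.3298, 0.4025]
eef_rot: [0.0, 0.741, 0.671, -0.0]
wrist_force: [-0.9, -6.2, 1.0]
opening: 0.323
time_s: 16.88
eef_pos: [0.5334, 0.3298, 0.4011]
eef_rot: [0.001, 0.741, 0.671, -0.0]
wrist_force: [-0.4, -6.9, 1.1]
opening: 0.321
```

```bash
python3 -m handwheel '[{"offset":[0,0,0.001],"spin":0,"grip":0.1},{"offset":[0,0,0.001],"spin":0,"grip":0.1},{"offset":[0,0,0.001],"spin":0,"grip":0.1}]'
python3 -m handwheel '[{"offset":[0,0,0.001],"spin":0,"grip":0.1},{"offset":[0,0,0.001],"spin":0,"grip":0.1},{"offset":[0,0,0.001],"spin":0,"grip":0.1}]'
```

```text
time_s: 17.25
eef_pos: [0.5334, 0.3298, 0.4004]
eef_rot: [0.001, 0.741, 0.671, -0.0]
wrist_force: [-0.3, -6.7, 2.1]
opening: 0.315
time_s: 17.62
eef_pos: [0.5335, 0.3298, 0.3996]
eef_rot: [0.001, 0.741, 0.671, 0.0]
wrist_force: [-1.6, -7.1, 2.0]
opening: 0.323
```

```bash
python3 -m handwheel '[{"offset":[0,0,0.001],"spin":0,"grip":0.1},{"offset":[0,0,0.001],"spin":0,"grip":0.1},{"offset":[0,0,0.001],"spin":0,"grip":0.1}]'
python3 - <<'E'
from h import *
s=cams.camera('scene')
im=s['color'][:,:,::-1]
cv2.imwrite('pics/g6.png',cv2.resize(im[95:175,325:385],None,fx=7,fy=7,interpolation=cv2.INTER_CUBIC))
o=ctrl.get_obs();print(o['eef_pos'],o['wrist_force'],o['torque'])
E
```

```text
time_s: 18.0
eef_pos: [0.5335, 0.3297, 0.3982]
eef_rot: [0.001, 0.741, 0.671, -0.0]
wrist_force: [0.1, -7.0, 0.9]
opening: 0.319
[0.53350801 0.32969883 0.39827702] [ 0.02711604 -7.15726679  1.27433888] [-1.10537295  0.00958183 -0.03258203]
```

View pics/g6.png

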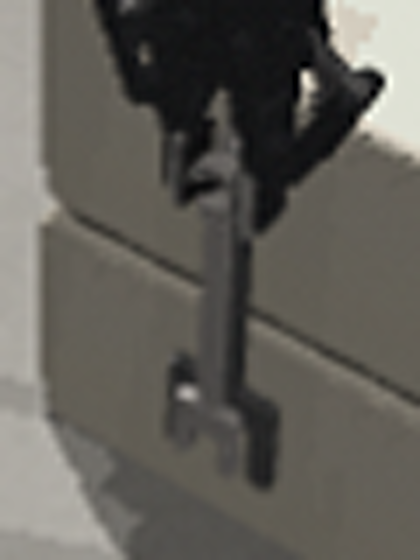

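```bash
python3 -m handwheel '[{"offset":[0,0,0.001],"spin":0,"grip":0.1},{"offset":[0,0,0.001],"spin":0,"grip":0.1},{"offset":[0,0,0.001],"spin":0,"grip":0.1}]'
```

```text
time_s: 18.42
eef_pos: [0.5335, 0.3297, 0.3971]
eef_rot: [0.001, 0.741, 0.671, -0.0]
wrist_force: [-0.7, -6.9, 1.3]
opening: 0.322
```

```bash
python3 -m handwheel '[{"offset":[0,0,0.0005],"spin":0,"grip":0.1},{"offset":[0,0,0.0005],"spin":0,"grip":0.1}]'
```

```text
time_s: 18.68
eef_pos: [0.5335, 0.3297, 0.397]
eef_rot: [0.001, 0.741, 0.671, -0.0]
wrist_force: [-1.5, -7.6, 1.9]
opening: 0.324
```

```bash
python3 -m handwheel '[{"offset":[0,0,0.0007],"spin":0,"grip":0.1},{"offset":[0,0,0.0007],"spin":0,"grip":0.1}]'; python3 -m handwheel '[{"offset":[0,0,0.0007],"spin":0,"grip":0.1},{"offset":[0,0,0.0007],"spin":0,"grip":0.1}]'
```

```text
time_s: 18.92
eef_pos: [0.5335, 0.3297, 0.3967]
eef_rot: [0.001, 0.741, 0.671, -0.0]
wrist_force: [-2.6, -7.6, 4.9]
opening: 0.32
time_s: 19.18
eef_pos: [0.5334, 0.3297, 0.396]
eef_rot: [0.001, 0.741, 0.671, -0.0]
wrist_force: [-1.2, -7.9, 4.6]
opening: 0.321
```

```bash
python3 -m handwheel '[{"offset":[-0.0006,0,-0.0003],"spin":0,"grip":0.1},{"offset":[-0.0006,0,-0.0003],"spin":0,"grip":0.1}]'; python3 -m handwheel '[{"offset":[0,0,0],"spin":0,"grip":0.36},{"offset":[0,0,0],"spin":0,"grip":0.4},{"offset":[0,0,0],"spin":0,"grip":0.45},{"offset":[0,0,0],"spin":0,"grip":0.5},{"offset":[0,0,0],"spin":0,"grip":0.5},{"offset":[0,0,0],"spin":0,"grip":0.5}]'
python3 - <<'E'
from h import *
s=cams.camera('scene')
im=s['color'][:,:,::-1]
cv2.imwrite('pics/g7.png',cv2.resize(im[95:175,325:385],None,fx=7,fy=7,interpolation=cv2.INTER_CUBIC))
o=ctrl.get_obs();print(o['eef_pos'],o['wrist_force'],o['torque'])
E
```

```text
time_s: 19.42
eef_pos: [0.5334, 0.3295, 0.3961]
eef_rot: [0.001, 0.741, 0.671, 0.0]
wrist_force: [-0.4, -4.9, 2.7]
opening: 0.326
time_s: 20.18
eef_pos: [0.5331, 0.3298, 0.3953]
eef_rot: [-0.0, 0.741, 0.672, 0.0]
wrist_force: [0.3, 0.1, 0.1]
opening: 0.5
[0.53309532 0.32982248 0.39526682] [ 0.28944653 -0.18584536 -0.7759064 ] [ 0.02666227 -0.03018784 -0.02430831]
```

View pics/g7.png

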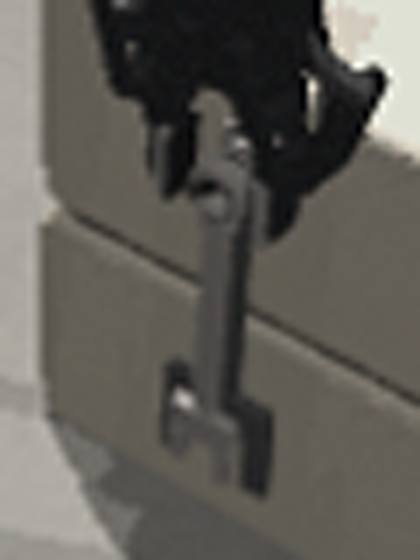

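The fingers are open and the force is near zero. The spanner hangs with its ring at about (355,123). I'll withdraw straight up.

```bash
python3 -m handwheel '[{"offset":[0,0,-0.005],"spin":0,"grip":0.5},{"offset":[0,0,-0.015],"spin":0,"grip":0.5},{"offset":[0,0,-0.03],"spin":0,"grip":0.5},{"offset":[0,0,-0.05],"spin":0,"grip":0.5},{"offset":[0,0,-0.08],"spin":0,"grip":0.5},{"offset":[-0.04,0,-0.1],"spin":0,"grip":0.5},{"offset":[-0.09,0,-0.11],"spin":0,"grip":0.5},{"offset":[-0.15,0,-0.11],"spin":0,"grip":0.5},{"offset":[-0.21,0,-0.11],"spin":0,"grip":0.5},{"offset":[-0.26,0,-0.11],"spin":0,"grip":0.5},{"offset":[-0.28,0,-0.11],"spin":0,"grip":0.5},{"offset":[-0.28,0,-0.11],"spin":0,"grip":0.5},{"offset":[-0.28,0,-0.11],"spin":0,"grip":0.5}]'
python3 - <<'E'
from h import *
for n,(a,b,c,d) in (('scene',(95,175,325,385)),('top',(190,240,205,265))):
    s=cams.camera(n);im=s['color'][:,:,::-1]
    cv2.imwrite(f'pics/{n}8.png',im)
    cv2.imwrite(f'pics/h{n}.png',cv2.resize(im[a:b,c:d],None,fx=7,fy=7,interpolation=cv2.INTER_CUBIC))
    print(n,landmark_of(s,'ring')[:6],landmark_of(s,'first_eye')[:2],landmark_of(s,'hook_root')[:1])
E
```

```text
time_s: 21.85
eef_pos: [0.5057, 0.0516, 0.5062]
eef_rot: [0.0, 0.741, 0.672, 0.001]
wrist_force: [-0.3, -0.5, 0.3]
opening: 0.496
scene [{'uv': [215.5, 225.5], 'confidence': 0.75}, {'uv': [357.2, 120.7], 'confidence': 0.68}, {'uv': [358.3, 119.4], 'confidence': 0.67}, {'uv': [240.6, 202.3], 'confidence': 0.55}, {'uv': [288.1, 267.0], 'confidence': 0.49}] [{'uv': [353.7, 119.1], 'confidence': 0.5}] [{'uv': [358.0, 116.2], 'confidence': 0.48}]
top [{'uv': [229.4, 214.7], 'confidence': 0.65}, {'uv': [388.0, 259.6], 'confidence': 0.59}, {'uv': [385.7, 189.0], 'confidence': 0.54}, {'uv': [356.8, 260.2], 'confidence': 0.49}] [{'uv': [224.5, 215.3], 'confidence': 0.67}, {'uv': [386.2, 229.0], 'confidence': 0.39}] [{'uv': [220.0, 213.9], 'confidence': 0.41}]
```

View pics/hscene.png

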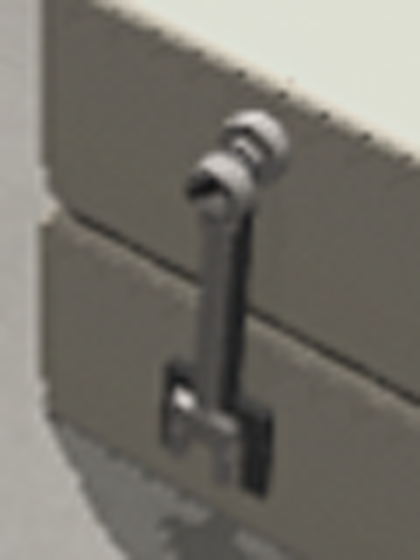

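View pics/htop.png

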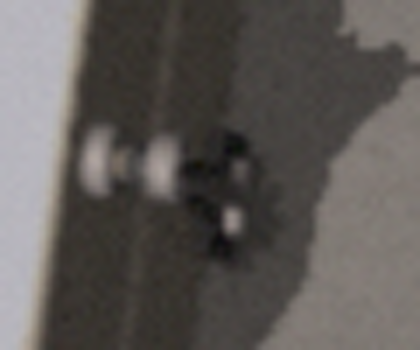

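View pics/scene8.png

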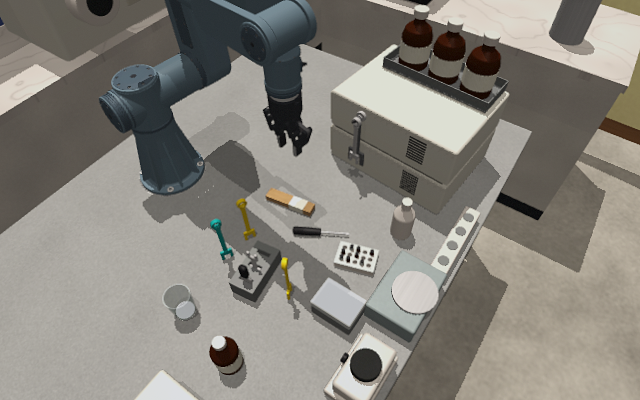

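```bash
python3 - <<'E'
from h import *
np.set_printoptions(precision=4,suppress=True)
t=cams.camera('top');s=cams.camera('scene')
g=t['color'].astype(int).mean(2).astype(int)
print('top rows 208-218 cols 215-236');print(g[208:220,214:236])
for n,c0 in (('ring back',0),): pass
for c in (216,221,223,226,228.5,231): print(c,atz(t,(c,213.5),.252))
print('pred ring scene front',[proj(s,[.5322,y,.2395]) for y in (.319,.322,.325)],'tips',[proj(s,np.array([.5322,.328,.0695])+k*.018*np.array([.995,-.0976,0])) for k in(-1,1)])
g=s['color'].astype(int).mean(2).astype(int);print(g[109:131,348:368])
E
```

```text
top rows 208-218 cols 215-236
[[122  67  52  73  94  97  92  70  43  47  49  48  60  63  60  60  56  53
   51  53  45  43]
 [119  67  56  88 113 117  98  69  43  49  48  52  71  83  89  82  72  55
   53  48  41  42]
 [113  63  67 108 137 134 103  63  55  52  49  49  86 109 114 105  77  48
   48  50  41  45]
 [113  70  79 129 153 145 109  73  86  73  59  59 110 130 127 118  85  53
   49  50  44  43]
 [100  67  96 138 164 151 109 102  98  77  70  86 126 146 143 125  90  55
   46  45  45  41]
 [ 89  64 101 141 157 147 111 101 100  75  81 100 135 154 152 129  79  33
   25  25  27  37]
 [ 81  60  99 136 151 139 104  93  95  70  74 104 136 154 158 121  66  23
   21  22  27  20]
 [ 78  54  89 124 138 130  93  68  74  66  66  90 128 147 153 116  67  40
   31  33  29  32]
 [ 69  57  74 105 124 120  89  51  47  53  51  80 114 132 135 108  75  45
   42  40  36  42]
 [ 68  53  60  77  96 101  82  48  51  49  47  72 100 111 117 101  64  46
   42  42  40  42]
 [ 63  48  51  52  54  60  58  46  46  50  53  59  71  77  80  84  58  32
   24  32  37  39]
 [ 60  53  49  54  50  52  51  49  49  47  52  
[... 1555 characters left out ...]
  89  92
   93  94]
 [ 92  92  94  83  60  73  81  98 102  71  77  95  89  84  88  91  89  92
   93  92]
 [ 92  92  91  93  88  88  93  98  97  79  73  80  73  74  88  89  90  92
   93  93]
 [ 91  92  92  92  93  81  70  82  87  72  72  68  45  70  88  89  90  89
   93  93]
 [ 92  91  91  92  93  81  69  64  72  66  72  51  32  85  90  90  91  90
   91  92]
 [ 91  92  91  91  92  83  75  73  76  84  78  47  33  82  91  90  90  89
   93  92]
 [ 91  91  91  92  92  89  77  74  74  77  59  40  38  84  91  90  89  89
   92  93]
 [ 91  92  92  92  92  89  77  74  72  73  47  34  45  84  91  90  90  90
   92  93]
 [ 93  93  92  92  92  86  77  73  73  76  49  35  45  85  91  89  90  90
   93  92]]
```

```bash
python3 -m handwheel '[{"offset":[0,0,0],"spin":0,"grip":0.5},{"offset":[0,0,0],"spin":0,"grip":0.5},{"offset":[0,0,0],"spin":0,"grip":0.5}]'; python3 - <<'E'
from h import *
for n,(a,b,c,d) in (('scene',(95,175,325,385)),('top',(190,240,205,265))):
    old=cv2.imread(f'pics/{n}8.png')[a:b,c:d].astype(int);new=cams.camera(n)['color'][a:b,c:d,::-1].astype(int)
    print(n,abs(new-old).max(),abs(new-old).mean())
    st=cv2.imread(f'pics/{n}0.png').astype(int)
    cur=cv2.imread(f'pics/{n}8.png').astype(int)
    if n=='top': # magnet shift
        for im in(st,cur):
            w=np.clip(im[206:221,213:222].mean(2)-95,0,None);w[:,:3]=0;yy,xx=np.mgrid[206:221,213:222];print('magnet',(w*xx).sum()/w.sum(),(w*yy).sum()/w.sum())
print(ctrl.hand_in())
E
```

```text
time_s: 22.72
eef_pos: [0.5057, 0.0511, 0.5053]
eef_rot: [0.0, 0.741, 0.672, -0.0]
wrist_force: [-0.3, -0.1, 0.3]
opening: 0.504
scene 5 0.5286111111111111
top 17 2.1506666666666665
magnet 218.1687964338782 212.4968796433878
magnet 218.2307945928124 212.61721068249258
the job is handed in; nothing more can be done
None
```

I drew the bright-steel combination spanner out of the stand, threaded its ring over the hook's tip and used it to push the gas-cylinder spanner back. The push ran at about 2–3 N, then rose to 8–9 N with almost no further travel, which I took as the collar. I eased off, let the ring down on the straight part of the rod, released it and withdrew at about 22 s. `ctrl.hand_in()` gave no verdict.

**Last checks:**
- **At rest:** two pictures taken about 0.9 s apart show both spanners still. They look upright in the scene view.
- **Ring position:** I estimate it at about 22 mm out from the magnet, against the required 18 to 33.5 mm. That puts the first spanner's eye at about 11 mm, where 8 to 22.5 mm is required. Both come from image positions and are good to only about 2 mm.
- **Hook:** the magnet moved by about 0.1 px (under 0.5 mm), and the wrist force stayed below 10 N.
- **Bystanders:** they look unmoved in the final scene picture; I did not measure them.

**Less certain:**
- **Ring height:** I couldn't measure directly how far the ring sits below the rod. I inferred it from the resting force and from the rod showing in the upper part of the ring's hole.
- **Collar position:** the one I felt, at y≈0.345, and my picture estimate, at y≈0.342, differ by about 3 mm. That is more than the calibration's 2 mm but within what I can read from these images.

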